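# Unlatch a plate jigger and hold its beam raised

### The arm

A 6-joint arm with a two-finger parallel gripper is mounted at the origin on the work surface. World frame = base frame: x ahead of the robot, y to its left, z up, the work surface at z = 0. Lengths are in mm, angles in rad, forces in N, time in s.
With the tool pointing down it reaches from about 350 to 725 mm from the base axis. Payload 6 kg.
Tool frame: the origin (TCP) lies at the very end of the fingers, on their centre line; the grasp point (between the pads) lies robot.pinch_z behind it (robot.pinch_z is the distance from the TCP to the grasp point, in mm); z points along the fingers, y is the line along which they close (so a half turn about z gives the same grasp; the last joint's range is limited). The gripper opens to 85 mm and grips with 20 to 120 N. Pads are 22 mm wide; open, the fingers measure 114 mm over their backs; the gripper's body (76 mm by 85 mm) begins 54 mm behind the grasp point. The pads swing forward as they close: fully open they stand 13 mm farther back than shut.
Start: joints at [1.536, 0.04, 0.085, 0, -1.615, -0.334], TCP at [216.27, 559.64, 200.761] pointing down, gripper open.
Joint ranges: [-2.56, 2.56], [-1.29, 2.01], [-1.08, 1.49], [-3.29, 1.98], [-2.81, -0.18], [-2.99, 2.99]. Speed limits (rad/s): [2.57, 2.57, 3.01, 3.14, 3.14, 3.14].

### API

Orientations are given as a unit quaternion [x, y, z, w].
In Python, from plant import robot, open_gripper, clamp, grab_frame gives the robot as it stands. The module is installed in compiled form; this text tells all that it offers. Calls block until the motion is done:
- robot.goto(position, orientation): joint-space move of the TCP to a pose.
- robot.servo_line(position, attitude=None, v=150, until_force=None): straight line of the TCP; attitude=None keeps the orientation; v is the mean speed in mm/s. With until_force (N) it stops when the force on the tool has changed by that much, and returns True; else False.
- robot.set_joints(angles): joint-space move.
- open_gripper() and clamp(newtons=None): open the fingers fully, or close them until they stop; newtons is the grip in N (None keeps the last).
- robot.wait(seconds).
- robot.ik(position, orientation): joint angles nearest the present ones, or None.
- robot.sense(): the state.
- grab_frame(name): name is "side" or "top" or "wrist"; returns a dict with "frame" (420x560x3 uint8, red, green, blue), "intrinsics" (3x3 intrinsics, pixels), "extrinsics" (4x4, takes a point from camera to world coordinates). Camera axes: x right, y down, z forward; pixel columns grow to the right and rows downward; lengths in mm; the calibration is good to about 2 mm. A picture is of the moment at which its call begins. There is no depth.
A pose or a line that the arm cannot do raises robot.IKError and nothing moves.
- robot.sign_off(): hands the job in; it is judged then, once.
The state is a dict: "time": time; "joint_positions": joint angles; "joint_vel": joint speeds; "tau": joint torques, N m; "eef_pos": TCP position; "ee_rot": TCP orientation; "force": force on the tool from outside, world axes, zero at the start; "ft_torque": the same for the moment, N m; "gripper_width": finger opening in mm; "gripper_force": force on a finger pad.
Only numpy, scipy, OpenCV 4.12 (cv2) and the standard library are available. Lean on these libraries where they do the work, as an engineer would, in place of code of your own. Each camera call takes 0.05 s, during which the arm holds its last target. There are 200 camera calls.

### The job

The beam of the small plate jigger is locked down on its ball post over a freshly formed plate. Turn the black bar knob on top of the beam's end until the notch in the steel disc under it faces the small upright pin, then pull the latch's side rod straight outwards against its spring, lift the beam's end off the ball and finish while still holding it still, at least 6 cm above the ball. Leave the plate and everything else on the bench where it is.

Things in the scene. Friction and masses are not known exactly. Their poses are not given: they have to be found in the camera images.
- jig: The jigger's fixed plywood base, 380 x 170 x 12 mm. Origin: on the table surface, at the foot of the ball post. Its z is up; its x runs from the ball post along the beam to the beam's hinge (hinge axis along the base's y, at x = 260, z = 82 mm in this frame, on two grey cheeks); its y is the direction in which the latch is pulled. Plaster mould and plate under the beam at x = 135 mm, plate rim radius 70 mm, rim top at z = 57 mm
- beam: Aluminium bar 30 mm wide and 12 mm thick (z 76 to 88 mm when down) with a grey coupler at its free end, over the ball; carries the lock and the latch (together 0.6 kg, 3 to 5 N at the rod to lift). Origin: on the hinge axis. It swings up freely about the hinge (up to 1.2 rad) and falls back when let go
- coupler (a point): Point on the underside of the coupler, at z = 74 mm in the base's frame when the beam is down; rests on the top of the ball
- ball (a point): Top of the steel ball stud (head 32 mm across, flat underside) on the base, z = 74 mm above the table; fixed
- knob (a point): Centre of the black bar knob, on the lock's vertical axis above the ball: bar 13 mm wide, 33 mm long (from 11 mm on the notch side of the axis to 22 mm on the other), 32 mm high (z 104 to 136 mm above the table), on a steel disc of 50 mm diameter (z 94 to 104 mm). This point is at z = 122 mm. The bar's long direction is in line with the notch. To grip: across its 13 mm width from above, finger ends just above the disc
- notch (a point): Middle of the radial notch in the rim of the disc (13 mm wide, straight walls, 14 mm deep, the only gap in the rim), 20 mm from the lock's axis, turning with it, at the disc's upper face
- pin (a point): Upright steel pin of the latch, 6 mm diameter, just outside the disc at 30 mm from the lock's axis, on the base's -y side; its top is at z = 104 mm. This point is 2 mm below its top. When the latch is pulled the pin must enter the notch, otherwise the disc blocks it at 2 mm of travel
- lock (a joint): Angle of the lock, rad, about the vertical, counterclockwise from above: 0 when the notch faces the pin squarely; it must be within about 0.12 for the pin to enter. Starts between 0.55 and 1.45; stays where left (friction 0.04 N m); stops at -0.25 and 1.7
- rod (a point): Grip point of the latch's side rod: steel rod of 16 mm diameter lying along the base's y, level with z = 91 mm above the table when the beam is down, free from 40 to 93 mm to the +y side of the ball axis, with a black end flange of 24 mm diameter and 8 mm length beyond; this point is on the rod's axis 66 mm from the ball axis. Can be pinched from above with the fingers closing along the base's x
- latch (a joint): Travel of the latch, m, in the base's +y direction: 0 closed (its bolt is under the ball's head and the beam cannot rise), 0.016 the stop. The bolt is clear from 0.011. Spring force 4.5 N closed to 9 N at the stop; it springs shut when let go
- plate: Terracotta plate, 140 mm diameter, 17 mm high, loose on the mould; origin under its centre. Leave alone
- brush: Brush lying on the table beside the jigger on its +y side, handle to the robot; leave alone
- jar: Glaze jar, 72 mm diameter, 100 mm high; leave alone
- bowl: Terracotta bowl, 130 mm diameter, 55 mm high; leave alone
- cup: White cup, 76 mm diameter, 85 mm high; leave alone
- rib: Wooden potter's rib 100 x 50 x 8 mm, lying beside the jigger on its -y side; leave alone
- bat: Plaster disc 170 mm diameter, 20 mm thick; leave alone

How it is judged (in metres and radians):
On the way, in this order (a step that is already met when the one before it is completed fails the run):
1. the lock's notch faces the pin while the latch is still closed (value of joint lock between -0.17 and 0.17 rad and value of joint latch below 0.004 m), for 0.1 s.
2. the latch is pulled sideways clear of the ball (value of joint latch above 0.009 m), for 0.05 s.
At the end, for the whole second after the job is handed in: The gripper still holds the raised beam (or the latch on it) at rest (under 3 cm/s), the coupler at least 5.5 cm above the top of the ball, the notch still within 0.3 rad of the pin's side, the plate in its place (within 2 cm) (z of coupler in the frame of ball above 0.055 m and contact force between the fingers and beam above 0.5 N and linear speed of beam below 0.03 m/s and value of joint lock between -0.3 and 0.3 rad and contact force between beam and plate below 0.2 N and distance of plate from where it was at the start of the episode below 0.02 m); the arm keeps its last pose, push and grip.
It fails at once if the plate is moved by more than 2 cm (distance of plate from where it was at the start of the episode above 0.02 m).
It fails at once if a thing beside the jigger is moved by more than 3 cm (distance of any of brush, rib, jar, bowl, cup, bat from where it was at the start of the episode above 0.03 m).
It also fails if it takes over 43 s, if anything falls off the work surface, if the arm or the gripper's body presses on something with over 40 N, if the wrist force passes 120 N, or if a joint passes its speed limit or range.

## Working session

There is one attempt and no reset: what is moved stays moved. The work goes in short steps, each a Python script; the robot and the scene stay as the last script left them, time stands still between calls to the robot, and variables do not carry over. Pictures are saved under pics/ and viewed, at most 10 in all, crops included, and the job is handed in when it is done.

```bash
mkdir -p pics; python3 - <<'E'
from plant import robot, grab_frame
import cv2,numpy as np
for n in("top","side"):
    f=grab_frame(n); cv2.imwrite(f"pics/{n}0.png",f["frame"][:,:,::-1]); np.savez(f"pics/{n}0.npz",**f)
    print(n,f["intrinsics"].tolist(),np.round(f["extrinsics"],3).tolist())
s=robot.sense();print(s["ee_rot"],s["time"],robot.pinch_z)
E
```

```text
top [[399.84600819565316, 0.0, 281.92238513978646], [0.0, 399.84600819565316, 214.85696152155668], [0.0, 0.0, 1.0]] [[-0.018, -0.993, 0.115, 473.264], [-1.0, 0.016, -0.017, 2.324], [0.015, -0.115, -0.993, 1249.663], [0.0, 0.0, 0.0, 1.0]]
side [[453.22304303525243, 0.0, 290.1219791727598], [0.0, 453.22304303525243, 205.70285967756158], [0.0, 0.0, 1.0]] [[-0.987, -0.083, 0.141, 440.231], [-0.163, 0.595, -0.787, 921.189], [-0.018, -0.8, -0.6, 827.574], [0.0, 0.0, 0.0, 1.0]]
[ 9.83046594e-01 -1.83354322e-01 -7.74955319e-05  7.62236760e-04] 0.1 18.700000000000003
```

View pics/top0.png

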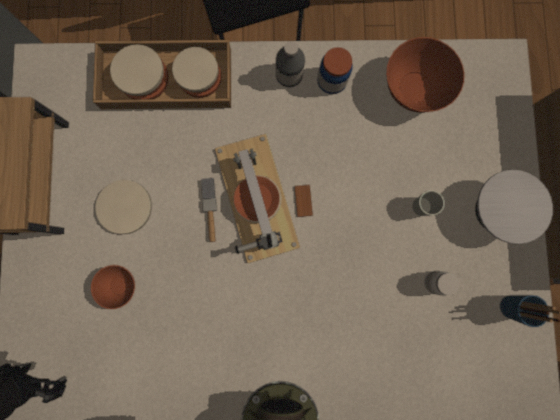

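View pics/side0.png

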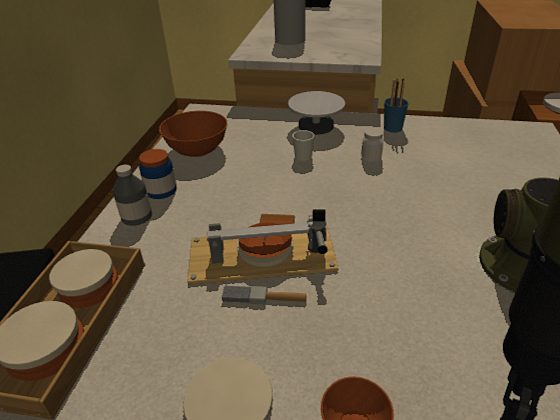

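The top view shows the jigger, with its knob near (265,240), its hinge near (247,158) and the rod flange near (238,247). Next I'll get the base yaw from a wood mask and take a close wrist view.

```bash
cat > h.py <<'E'
import numpy as np,cv2
from plant import robot,open_gripper,clamp,grab_frame
from scipy.spatial.transform import Rotation as R
def ray(f,u,v):
    E=f["extrinsics"]; d=E[:3,:3]@np.linalg.inv(f["intrinsics"])@[u,v,1]; return E[:3,3],d
def onz(f,u,v,z):
    o,d=ray(f,u,v); return o+d*(z-o[2])/d[2]
def proj(f,p):
    E=f["extrinsics"]; c=E[:3,:3].T@(np.asarray(p)-E[:3,3]); q=f["intrinsics"]@c; return q[:2]/q[2]
def down(a):  # tool z down, tool y (closing line) at world angle a (mod pi)
    y=np.array([np.cos(a),np.sin(a),0]); z=np.array([0,0,-1.]); x=np.cross(y,z)
    return R.from_matrix(np.c_[x,y,z]).as_quat()
def snap(n,name):
    f=grab_frame(n); cv2.imwrite(f"pics/{name}.png",f["frame"][:,:,::-1]); np.savez(f"pics/{name}.npz",**f); return f
E
python3 - <<'E'
from h import *
f=dict(np.load("pics/top0.npz"))
hsv=cv2.cvtColor(f["frame"],cv2.COLOR_RGB2HSV)
roi=np.zeros(hsv.shape[:2],np.uint8); roi[130:268,214:300]=255
m=cv2.inRange(hsv,(12,85,70),(28,255,255))&roi
m=cv2.morphologyEx(m,cv2.MORPH_OPEN,np.ones((3,3)))
pts=np.argwhere(m>0)[:,::-1]
W=np.array([onz(f,u,v,12)[:2] for u,v in pts],np.float32)
r=cv2.minAreaRect(W);print(r)
print(onz(f,265,240,136),onz(f,247,158,88),onz(f,238,247,91))
k=onz(f,265,240,136); h=onz(f,247,158,88); yaw=np.arctan2(*(h-k)[[1,0]]);print(yaw)
for a in (0,np.pi/2,-np.pi/2, np.pi):
    q=robot.ik([k[0]-60,k[1],330],down(yaw+a)); print(a,q)
E
```

```text
((673.9981079101562, 60.299468994140625), (377.786865234375, 169.15853881835938), 15.548985481262207)
[532.25896569  31.71446291 136.        ] [779.08538609  83.27089241  88.        ] [515.77631798 111.02768938  91.        ]
0.2059166453759518
0 [ 0.49516204 -0.24115232  0.06287831  0.         -1.87482696  2.85234726]
1.5707963267948966 [ 0.49516204 -0.24115232  0.06287831  0.         -1.87482696 -1.86004172]
-1.5707963267948966 [ 0.49516204 -0.24115232  0.06287831  0.         -1.87482696  1.28155093]
3.141592653589793 [ 0.49516204 -0.24115232  0.06287831  0.         -1.87482696 -0.2892454 ]
```

```bash
python3 - <<'E'
from h import *
robot.goto([470,35,300],down(0.27+np.pi))
f=snap("wrist","w1")
print(f["intrinsics"].tolist(),np.round(f["extrinsics"],3).tolist(),robot.sense()["time"])
print(proj(f,[532,31,136]))
E
```

```text
[[341.9839290067297, 0.0, 281.5955730249614], [0.0, 341.9839290067297, 213.0955649742281], [0.0, 0.0, 1.0]] [[-0.963, -0.256, -0.082, 490.954], [-0.269, 0.917, 0.294, -39.945], [-0.0, 0.306, -0.952, 471.749], [0.0, 0.0, 0.0, 1.0]] 2.2667
[222.16314732 164.35107223]
```

View pics/w1.png

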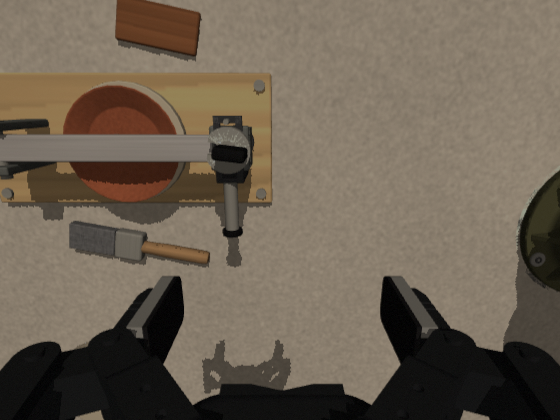

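The wrist view shows the knob at (229,153) with its bar almost along the beam, so the lock is near 1.4. The rod runs down to the flange at (232,233), and the base is aligned with the picture. I'll take a nearer view of the knob.

```bash
python3 - <<'E'
from h import *
f=dict(np.load("pics/w1.npz"))
print(onz(f,229,153,136),onz(f,232,233,91))
robot.goto([525,15,215],down(0.27+np.pi))
f=snap("wrist","w2")
print(np.round(f["extrinsics"],3).tolist(),robot.sense()["time"])
u=proj(f,[530,33,120]).astype(int);print(u)
c=f["frame"][max(0,u[1]-110):u[1]+150,max(0,u[0]-130):u[0]+130,::-1]
print(max(0,u[0]-130),max(0,u[1]-110))
cv2.imwrite("pics/w2c.png",cv2.resize(np.clip(c.astype(float)*1.6,0,255).astype(np.uint8),None,fx=2.3,fy=2.3,interpolation=cv2.INTER_CUBIC))
E
```

```text
[527.99512941  18.32955835 136.        ] [508.32545034 117.65724116  91.        ]
[[-0.964, -0.255, -0.082, 545.936], [-0.268, 0.918, 0.293, -60.573], [0.001, 0.305, -0.952, 386.812], [0.0, 0.0, 0.0, 1.0]] 2.8083
[269 223]
139 113
```

View pics/w2c.png

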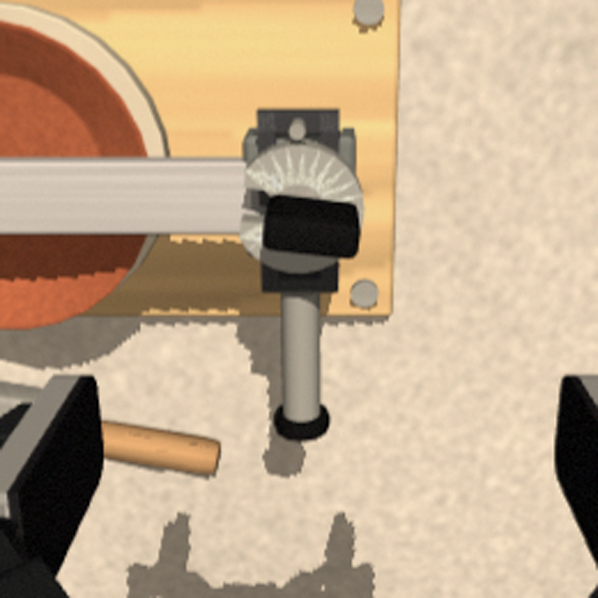

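```bash
python3 - <<'E'
from h import *
f=dict(np.load("pics/w2.npz"))
P=lambda cx,cy,z: onz(f,139+cx/2.3,113+cy/2.3,z)
d=P(301,207,104); print("disc",d)
print("pin",P(297,124,104))
a,b=P(264,247,136),P(355,256,136); print("bar edge",a,b,np.arctan2(*(a-b)[[1,0]]),np.linalg.norm(a-b))
a,b=P(0,158,88),P(255,158,88); e=np.arctan2(*(a-b)[[1,0]]);print("beam up edge yaw",e)
a2,b2=P(0,235,88),P(255,233,88); print("beam low edge yaw",np.arctan2(*(a2-b2)[[1,0]]),(b+b2)/2,(a+a2)/2)
print("rod end",P(301,435,91),P(301,310,99))
for c in(130,140,150):print(674-c*np.cos(.2714),60.3-c*np.sin(.2714))
E
```

```text
disc [533.6006425   20.42559903 104.        ]
pin [543.04032659  -9.37357408 104.        ]
bar edge [543.40185293  28.14482351 136.        ] [512.95024717  23.039806   136.        ] 0.16609907872431953 30.876552547122994
beam up edge yaw 0.27067338953108927
beam low edge yaw 0.27880921474407927 [551.49026561  25.52119212  88.        ] [648.04061005  52.74237514  88.        ]
rod end [506.72911651 122.84751396  91.        ] [522.42818169  62.96017017  99.        ]
548.7584513624456 25.44954096619223
539.1244860826338 22.7687364251301
529.490520802822 20.087931884067963
```

```bash
python3 - <<'E'
from h import *
psi=.273; A=[534,20.3]
a=psi+np.pi+1.46
robot.goto(A+[175],down(a))
print(robot.servo_line(A+[107],v=80,until_force=15)); clamp(35)
s=robot.sense();print(s["gripper_width"],s["gripper_force"],s["force"],s["ft_torque"],s["eef_pos"])
for t in np.linspace(1.46,0,5)[1:]:
    robot.goto(A+[107],down(psi+np.pi+t)); s=robot.sense();print(t,s["joint_positions"][5],s["force"].round(1) if hasattr(s["force"],"round") else s["force"],s["ft_torque"],s["time"])
E
```

```text
False
0.24045647446529683 0.0 [-0.62511511 -0.23722552  0.01687761] [ 0.07313534 -0.01381385 -0.03048319] [533.98782662  20.3083168  106.98450873]
1.095 0.9568338819170575 [ 0.3 -0.6 -0.2] [ 0.00896883  0.02018438 -0.02831686] 6.325
0.73 0.5934593953439388 [-0.5 -0.1  0.8] [-0.00577518 -0.00159935  0.01166606] 6.7667
0.365 0.22911746771040334 [ 0.   0.7 -0.5] [ 0.03914003  0.0176066  -0.0103632 ] 7.2083
0.0 -0.13564747038476901 [0.2 0.1 0.1] [ 0.02221965 -0.01127463  0.06449437] 7.65
```

The fingers closed on nothing, with a width of 0.2 mm. I'll look at why.

```bash
python3 - <<'E'
from h import *
f=snap("wrist","w3"); g=snap("side","s3")
c=g["frame"][190:290,250:390,::-1]
c=cv2.resize(c,(560,400),interpolation=cv2.INTER_CUBIC)
w=cv2.resize(f["frame"][:,:,::-1],(240,180))
w2=f["frame"][120:420,180:420,::-1]
w2=cv2.resize(w2,(240,300))
out=np.zeros((600,800,3),np.uint8); out[:400,:560]=c; out[:180,560:]=w; out[200:500,560:]=w2
cv2.imwrite("pics/m3.png",np.clip(out*1.4,0,255).astype(np.uint8))
s=robot.sense();print(s["eef_pos"],s["gripper_width"],proj(g,s["eef_pos"]),proj(g,[534,20.3,136]),proj(f,[534,20.3,104]))
E
```

```text
[533.99892957  20.28887844 107.02017729] -0.08758576835962455 [316.53373697 218.54970961] [316.72457382 209.51572761] [281.31490044 251.04981157]
```

View pics/m3.png

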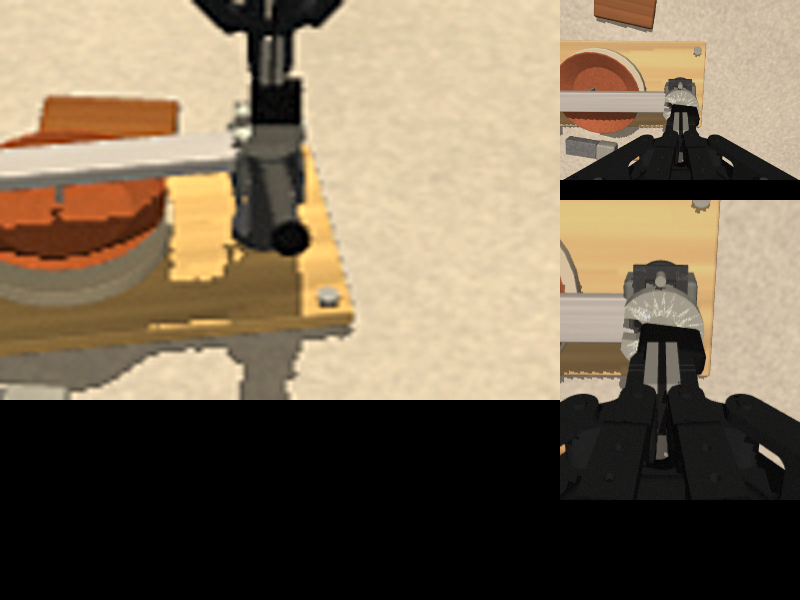

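```bash
python3 - <<'E'
from h import *
f=dict(np.load("pics/w3.npz")); g=dict(np.load("pics/side..npz")) if 0 else dict(np.load("pics/s3.npz"))
u=[281,251]
c=f["frame"][180:330,215:355,::-1]; c=cv2.resize(c,None,fx=4,fy=4,interpolation=cv2.INTER_CUBIC)
c=np.clip(255*(c/255.)**.45,0,255).astype(np.uint8)
d=g["frame"][190:245,290:340,::-1]; d=cv2.resize(d,None,fx=4.7,fy=4.7,interpolation=cv2.INTER_CUBIC)
d=np.clip(255*(d/255.)**.45,0,255).astype(np.uint8)
out=np.zeros((600,800,3),np.uint8); out[:,:560]=c[:600,:560]; out[:d.shape[0],562:562+d.shape[1]]=d[:,:238]
cv2.imwrite("pics/m4.png",out)
E
```

```text
(no output)
```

View pics/m4.png

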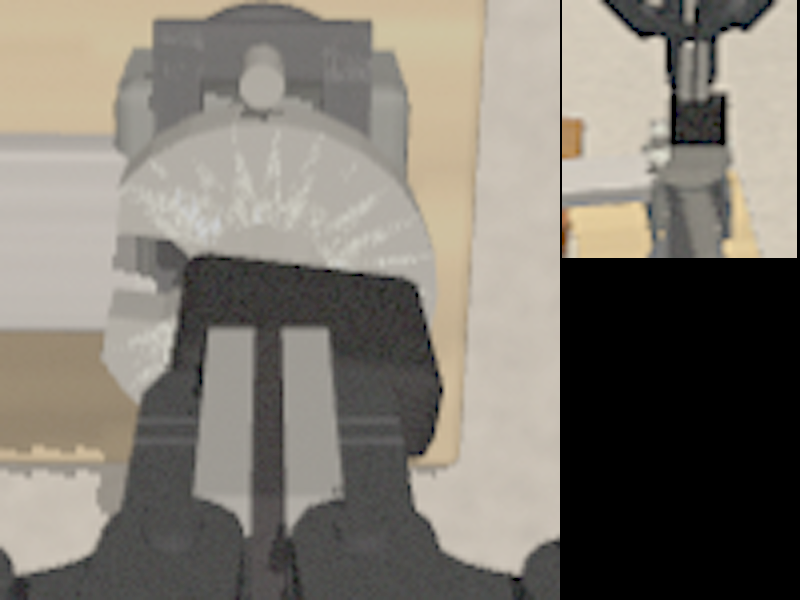

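```bash
python3 - <<'E'
from h import *
f=dict(np.load("pics/w3.npz")); g=dict(np.load("pics/s3.npz"))
xh=np.array([np.cos(.273),np.sin(.273)]);yh=np.array([-xh[1],xh[0]]);A=np.array([534,20.3])
for z in(104,110,120,128,136,145,155):
    print(z,*[ ((proj(f,np.r_[A+o*yh,z])-[215,180])*4).round() for o in(-11,-6.5,0,11)], ((proj(g,np.r_[A+11*yh,z])-[290,190])*4.7).round(),((proj(g,np.r_[A+6.5*yh,z])-[290,190])*4.7).round())
# bar mask extents in w2 for geometry
f=dict(np.load("pics/w2.npz"))
for z in (104,136):
  print(z,[((proj(f,np.r_[A+o*yh,z])-[139,113])*2.3).round().tolist() for o in(-6.5,0,6.5)])
E
```

```text
104 [266. 210.] [266. 241.] [265. 284.] [265. 355.] [128. 151.] [126. 146.]
110 [266. 227.] [266. 258.] [265. 302.] [265. 375.] [128. 142.] [127. 137.]
120 [266. 256.] [265. 289.] [265. 335.] [265. 412.] [128. 128.] [127. 123.]
128 [266. 282.] [265. 316.] [265. 365.] [264. 444.] [129. 116.] [127. 111.]
136 [265. 311.] [265. 346.] [265. 397.] [264. 479.] [129. 104.] [128.  99.]
145 [265. 347.] [265. 384.] [265. 436.] [264. 522.] [129.  91.] [128.  86.]
155 [265. 391.] [265. 431.] [265. 486.] [264. 576.] [129.  76.] [128.  70.]
104 [[300.0, 190.0], [300.0, 206.0], [300.0, 223.0]]
136 [[297.0, 214.0], [297.0, 233.0], [297.0, 251.0]]
```

The wrist and side views agree that the closed finger tips are at about z 139, just above the bar top at (668,100) in the side crop. The reported TCP is z 107, so the real finger ends sit about 31 mm behind it. I'll confirm this with a gentle touch on the knob top, which is at z 136.

```bash
python3 - <<'E'
from h import *
print(robot.servo_line([534,20.3,95],v=15,until_force=4)); s=robot.sense();print(s["eef_pos"],s["force"],s["time"])
robot.servo_line([534,20.3,115],v=60)
E
```

```text
True
[534.25696109  20.23416772 105.58586544] [-1.05695398 -0.60913358  4.22132652] 8.0917
```

The finger ends are 30.4 mm behind the TCP, so I'll redo the grasp with that correction.

```bash
cat >> h.py <<'E'
OFF=30.4  # real finger ends lie this far behind the reported TCP
psi=.273; A=np.array([534,20.3])
E
python3 - <<'E'
from h import *
B=list(A); a=psi+np.pi+1.46
robot.servo_line(B+[150],v=150); open_gripper()
robot.goto(B+[150],down(a))
print(robot.servo_line(B+[108-OFF],v=80,until_force=12)); clamp(35)
s=robot.sense();print(s["gripper_width"],s["gripper_force"],s["force"].round(1),s["ft_torque"].round(2),s["eef_pos"].round(1))
if s["gripper_width"]>9:
  for t in np.linspace(1.46,0,5)[1:]:
    robot.goto(B+[108-OFF],down(psi+np.pi+t)); s=robot.sense();print(t,s["gripper_width"],s["force"].round(1),s["ft_torque"].round(2),s["time"])
f=snap("wrist","w5")
cv2.imwrite("pics/w5c.png",cv2.resize(np.clip(255*(f["frame"][150:300,190:370,::-1]/255.)**.5,0,255).astype(np.uint8),None,fx=4,fy=4))
E
```

```text
False
12.290423469877775 36.329503655433655 [-3.3  4.8  3. ] [ 1.8   1.1  -0.09] [533.8  21.7  77.9]
1.095 12.137121112538875 [-3.2  7.1  2.7] [ 2.19  1.39 -0.05] 13.0417
0.73 12.368918013012141 [-4.   6.3  2.5] [ 2.62  1.32 -0.01] 13.4833
0.365 12.291052873868214 [-2.3  8.6  2.1] [ 2.9   1.11 -0.02] 13.925
0.0 12.451642078524305 [-1.1  9.   2. ] [ 3.11  0.64 -0.02] 14.3667
```

View pics/w5c.png

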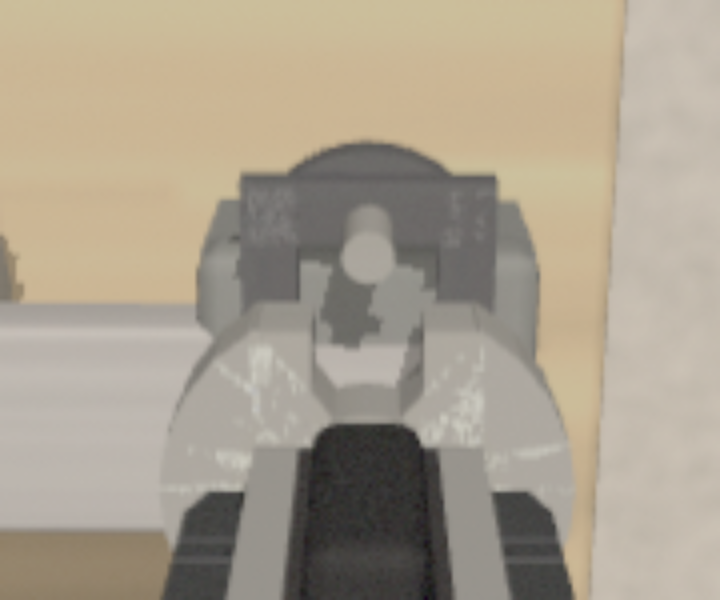

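The notch at (368,370) now faces the pin at (368,250). Next I'll release the knob, pinch the rod and pull.

```bash
cat >> h.py <<'E'
xh=np.array([np.cos(psi),np.sin(psi),0]);yh=np.array([-xh[1],xh[0],0]);zh=np.array([0,0,1.])
H=np.r_[A,0]+260*xh+82*zh
def tcp(phi,pull,g=74,d=14):
    c=H+(-260*np.cos(phi)+9*np.sin(phi))*xh+(260*np.sin(phi)+9*np.cos(phi))*zh+(g+pull)*yh
    r=R.from_rotvec(phi*yh)
    return c+r.apply(-(OFF+d)*zh),(r*R.from_quat(down(psi+np.pi))).as_quat()
def st():
    s=robot.sense();print(s["gripper_width"].__round__(1),np.round(s["gripper_force"],1),s["force"].round(1),s["eef_pos"].round(1),s["joint_positions"].round(2),round(s["time"],2))
E
python3 - <<'E'
from h import *
open_gripper(); st()
robot.servo_line([*A,150],v=150)
p,q=tcp(0,0); up=p.copy(); up[2]=110
robot.goto(up,q)
print(robot.servo_line(p,q,v=80,until_force=12)); clamp(80); st()
p,q=tcp(0,7); robot.servo_line(p,q,v=25); st()
p,q=tcp(0,14); robot.servo_line(p,q,v=25); st()
f=snap("wrist","w6")
cv2.imwrite("pics/w6c.png",cv2.resize(np.clip(255*(f["frame"][60:290,140:420,::-1]/255.)**.5,0,255).astype(np.uint8),None,fx=2.5,fy=2.5))
E
```

```text
85.6 0.0 [-0.3  0.7 -0.2] [534.   20.2  77.6] [ 0.41 -0.12 -0.29  0.   -1.4  -0.14] 15.12
False
13.1 78.0 [ 5.   0.2 -1.4] [515.4  92.   47.1] [ 0.56 -0.13 -0.36  0.   -1.34 -0.29] 17.79
13.3 78.0 [ 8.4 -4.2 -2.4] [513.8  97.6  47.1] [ 0.58 -0.13 -0.37  0.   -1.34 -0.3 ] 18.23
13.0 78.0 [ 9.  -5.9 -3. ] [512.  103.8  47.2] [ 0.59 -0.14 -0.37  0.   -1.34 -0.32] 18.66
```

View pics/w6c.png

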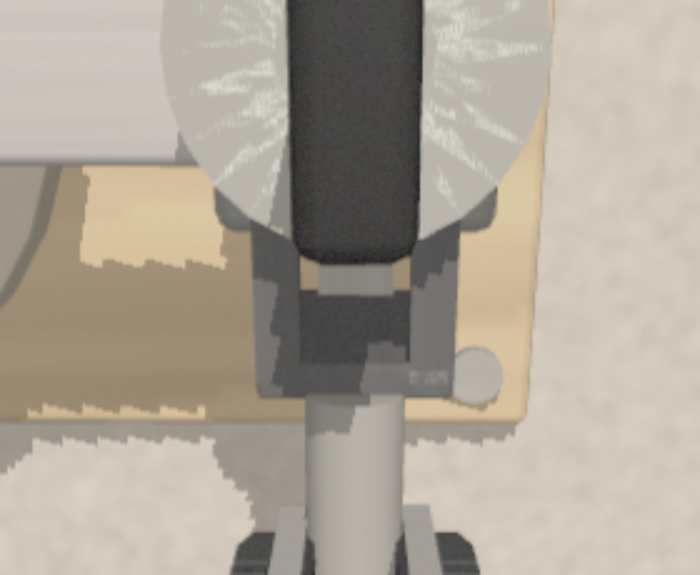

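The pull force along y is about 8 N, which means about 13 mm of travel. The pin is in the notch and the rod is held between the pads at (355,530). Now I'll lift along the hinge arc.

```bash
python3 - <<'E'
from h import *
for ph in np.linspace(0,.3,7)[1:]:
    p,q=tcp(ph,14); robot.servo_line(p,q,v=40); st()
robot.wait(.5); st()
f=snap("wrist","w7"); g=snap("side","s7")
c=cv2.resize(g["frame"][140:310,180:370,::-1],(560,500),interpolation=cv2.INTER_CUBIC)
out=np.zeros((500,800,3),np.uint8); out[:,:560]=c; out[:180,560:]=cv2.resize(f["frame"][:,:,::-1],(240,180))
cv2.imwrite("pics/m7.png",np.clip(255*(out/255.)**.6,0,255).astype(np.uint8))
E
```

```text
13.0 78.2 [ 8.7 -5.9 -4.9] [510.6 103.3  59.8] [ 0.58 -0.09 -0.3  -0.01 -1.41 -0.3 ] 19.18
13.3 78.3 [ 7.9 -6.3 -5.2] [509.8 103.1  72.7] [ 0.57 -0.05 -0.23 -0.03 -1.48 -0.29] 19.66
13.0 78.3 [ 8.7 -6.4 -4.7] [509.6 103.   85.6] [ 0.56 -0.01 -0.17 -0.04 -1.55 -0.28] 20.13
13.3 78.4 [ 8.8 -5.3 -5.4] [510.1 103.1  98.5] [ 0.55  0.04 -0.1  -0.05 -1.63 -0.27] 20.61
13.0 78.4 [ 8.3 -5.8 -5.2] [511.1 103.4 111.4] [ 0.54  0.09 -0.03 -0.06 -1.7  -0.27] 21.08
13.0 78.4 [ 7.  -5.6 -5.5] [512.7 103.9 124.2] [ 0.53  0.14  0.05 -0.07 -1.77 -0.26] 21.56
13.1 78.4 [ 7.8 -6.1 -5.5] [512.7 103.9 124.1] [ 0.53  0.14  0.05 -0.07 -1.77 -0.26] 22.06
```

View pics/m7.png

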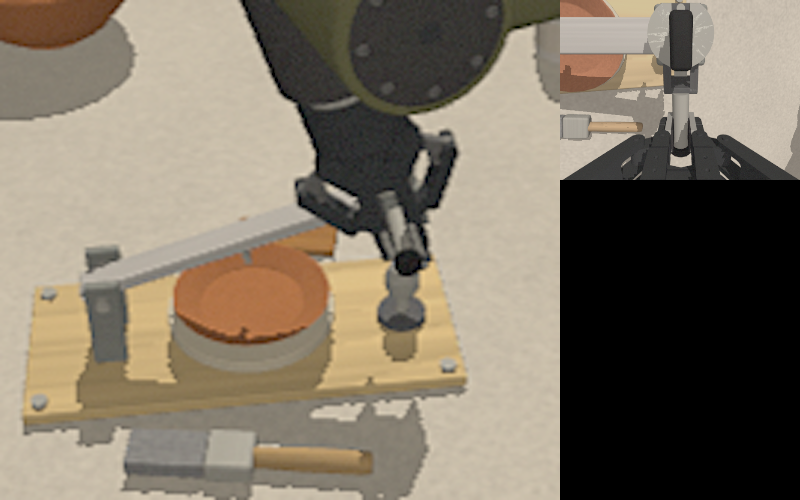

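The beam is raised about 77 mm by the hinge arc, the ball post at (402,285) is free, and the plate and brush haven't moved. Handing in.

```bash
python3 -c "
from h import *
print(robot.sign_off())"
```

```text
the job is handed in; nothing more can be done
None
```

I turned the knob until the notch faced the pin, pulled the latch about 13 mm and raised the beam's end about 77 mm above the ball. I handed the job in at about 22 s with the rod still gripped and the plate and brush in place; no verdict came back.

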